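# Lift a hot bun off the cooling rack with kitchen tongs

## Task

A dough scraper was left leaning against the front of the cooling rack, in the way of the tongs: put it back fully home in the wide slot of the wooden block and let go of it. Then pick up the kitchen tongs, close them on the round bun (it is hot: touch it only with the tongs) and lift it off the rack, leaving the finger roll on the rack and the other things where they are. Finish still gripping the tongs, holding the bun steady in the air about 10 cm above the rack.

Things in the scene. Friction and masses are not known exactly. Their poses are not given: they have to be found in the camera images.
- rack: wire cooling rack on legs, fixed, 170 (its x) x 240 (its y) mm, top of the wires 75 mm above its origin, which is on the worktop under its centre; its front bar (round, 6 mm thick) runs along its y at x = -82 mm
- scraper: dough scraper, 200 g, 127 mm tall: steel blade 110 (y) x 4 (x) mm, lower edge bevelled to 2 mm, under a wooden bar handle 112 (y) x 24 (x) mm from z = 95 to 127. Origin: middle of the blade's lower edge; z runs up to the handle. It starts standing on its edge, leaning about 10 degrees back (rack's +x) on the rack's front bar
- scraper_handle (a point): centre of the scraper's handle, 111 mm up from its blade edge
- block: laminated wooden block, fixed, 80 (x) x 136 (y) x 112 (z) mm, origin centre of its underside. Two slots in its top: the wide one for the scraper (118 mm along y, 9 mm across x, 102 mm deep) and a short one for a small knife, 34 mm behind it (+x), which stays empty
- slot (a point): middle of the mouth of the block's wide slot, on the block's top face (z = 112 mm); axes as the block's: slot runs along y. When the scraper is fully home its handle rests on the block's top, so its blade edge is 95 mm below this point
- tongs: steel kitchen tongs on their side, 100 g, balanced about 0.1 m ahead of the pivot; origin on the pivot axis at the underside, x along the middle line to the tips (200 mm). Arms close sideways (y) by equal angles and spring open: 4 N a side at the sleeves when open, 6 N when closed by 0.116. Black rubber sleeves on both arms, x = 68 to 138 mm, z = 3 to 23 mm: take them there from above
- tongs_grip (a point): the place to take the tongs: middle line between the sleeves, 103 mm ahead of the pivot, 13 mm up. Width over the sleeves here: 61 mm when open (tip paddles then 95 mm apart), 37 mm when the paddles are 53 mm apart; the tip gap changes about 1.8 times as much as this width
- tongs_tip (a point): middle between the tip paddles (each 35 mm long, 26 mm tall), 183 mm ahead of the pivot, at mid-height
- tongs_left (a joint): closing angle of each tongs arm: 0 fully open, 0.116 rad when the paddles are 53 mm apart, 0.20 at the stop
- bun: round bun, crust scored with a cross, 53 mm across at its widest (16 to 25 mm up), 43 mm tall, 45 g; origin at the centre of its underside; stands on the rack, a little behind its middle
- finger_roll: long finger roll, 80 (x) x 33 (y) x 33 mm, origin centre of its underside; lies on the rack about 110 mm beside the bun, on one side or the other
- lemon: lemon on the worktop, bystander, 78 x 55 x 56 mm
- timer: round kitchen timer, bystander, 66 mm wide, 69 mm tall
- jam_jar: jam jar with lid, bystander, 71 mm wide, 89 mm tall
- matchbox: matchbox, bystander, 37 x 56 x 16 mm
- mug: small mug, bystander, 62 x 88 x 50 mm
Not all that is in view belongs to the job. Leave any white look-alike of the scraper alone.

How it is judged:
By the outcome, as a careful person would: the job done as asked, in the order asked, and still so for the second after the job is handed in, while the arm keeps its last pose, push and grip.
It also fails if it takes over 64 s, if anything falls off the work surface, if the arm or the gripper's body presses on something with over 40 N, if the wrist force passes 120 N, or if a joint passes its speed limit or range.

## Robot

A 6-joint arm with a two-finger parallel gripper is mounted at the origin on a cart in front of the work surface, level with it; the furniture and walls round the work are solid. World frame = base frame: x ahead of the robot, y to its left, z up, the work surface at z = 0. Lengths are in m, angles in rad, forces in N, time in s.
With the tool pointing down it reaches from about 0.375 to 0.975 m from the base axis. Payload 3.8 kg.
Tool frame: the origin (TCP) lies midway between the tips of the shut fingers; the grasp point (between the pads) lies 19 mm behind it; z points along the fingers, y is the line along which they close (so a half turn about z gives the same grasp; the last joint's range is limited). The gripper opens to 88 mm and grips with 3 to 60 N. Pads are 18 mm wide; open, the fingers measure 123 mm over their backs; the gripper's body (75 mm by 187 mm) begins 45 mm behind the grasp point.
Start: joints at [-1.179, 0.264, 1.604, -0, 1.274, -0.037], TCP at [0.281, -0.614, 0.239] pointing down, gripper open.
Joint ranges: [-2.63, 2.63], [-0.94, 2.18], [0.31, 2.57], [-1.31, 4.45], [0, 2.66], [-2.55, 2.55]. Speed limits (rad/s): [2.57, 2.57, 3.14, 3.14, 3.14, 3.14].

## Interface

Orientations are given as a rotation vector (axis times angle).
In Python, from cell import manip, inverse_kinematics, cams, order gives the robot as it stands. Calls block until the motion is done:
- manip.move_pose(position, orientation): joint-space move of the TCP to a pose.
- manip.move_linear(position, rate=0.15, rot=None): straight line of the TCP; rot=None keeps the orientation; rate is the mean speed in m/s.
- manip.set_joints(angles): joint-space move.
- manip.set_gripper(opening, force=None): finger opening in m; force is the grip in N (None keeps the last); returns when the fingers have stopped.
- manip.dwell(seconds).
- inverse_kinematics(position, orientation): joint angles nearest the present ones, or None.
- manip.state(): the state.
- cams.capture(name): name is "scene" or "top" or "wrist"; returns a dict with "image" (420x560x3 uint8, blue, green, red), "z_map" (420x560 float32, m along the optical axis (not along the pixel's ray), 0 where there is no reading), "intrinsics" (3x3 intrinsics, pixels), "position" and "orientation" of the camera in the world; the wrist camera has in their place "T_tool_cam" (4x4, takes a point from camera to tool coordinates, whose origin is the TCP and whose axes are the flange's). Camera axes: x right, y down, z forward; pixel columns grow to the right and rows downward; lengths in m; the calibration is good to about 2 mm. A picture is of the moment at which its call begins: read the wrist's pose just before it.
A pose or a line that the arm cannot do raises manip.IKError and nothing moves.
- order.close_job(): hands the job in; it is judged then, once.
The state is a dict: "clock": time; "joint_pos": joint angles; "joint_velocities": joint speeds; "tau": joint torques, N m; "tool_pos": TCP position; "tcp_rot": TCP orientation; "contact_force": force on the tool from outside, world axes, zero at the start; "moment": the same for the moment, N m; "gripper_width": finger opening in m; "grasp_force": force on a finger pad.
Only numpy, scipy, OpenCV 4.12 (cv2) and the standard library are available. Lean on these libraries where they do the work, as an engineer would, in place of code of your own. Each camera call takes 0.05 s, during which the arm holds its last target. There are 200 camera calls.

## Working session

There is one attempt and no reset: what is moved stays moved. The work goes in short steps, each a Python script; the robot and the scene stay as the last script left them, time stands still between calls to the robot, and variables do not carry over. Pictures are saved under pics/ and viewed, at most 10 in all, crops included, and the job is handed in when it is done.

```bash
ls; mkdir -p pics; cat > h.py <<'E'
import numpy as np, cv2
from scipy.spatial.transform import Rotation as R
from cell import manip, inverse_kinematics, cams, order
def cam(name):
    s=manip.state(); c=cams.capture(name)
    if name=="wrist":
        T=np.eye(4); T[:3,:3]=R.from_rotvec(s["tcp_rot"]).as_matrix(); T[:3,3]=s["tool_pos"]
        T=T@np.array(c["T_tool_cam"]); c["Rm"],c["p"]=T[:3,:3],T[:3,3]
    else:
        o=np.array(c["orientation"]); c["Rm"]=o if o.shape==(3,3) else R.from_rotvec(o).as_matrix()
        c["p"]=np.array(c["position"])
    return c
def cloud(c):
    v,u=np.mgrid[:420,:560]; K=c["intrinsics"]; z=c["z_map"]
    P=np.stack([(u-K[0][2])/K[0][0]*z,(v-K[1][2])/K[1][1]*z,z],-1)
    W=P@c["Rm"].T+c["p"]; W[z==0]=np.nan; return W
def ray(c,u,v,h):
    K=c["intrinsics"]; d=c["Rm"]@np.array([(u-K[0][2])/K[0][0],(v-K[1][2])/K[1][1],1.])
    return c["p"]+d*(h-c["p"][2])/d[2]
def down(yaw): # tool z down; tool y axis at world angle yaw
    y=np.array([np.cos(yaw),np.sin(yaw),0]); z=np.array([0,0,-1.]); x=np.cross(y,z)
    return R.from_matrix(np.stack([x,y,z],1)).as_rotvec()
E
python3 - <<'E'
from h import *
import pickle
for n in("scene","top"):
    c=cam(n); cv2.imwrite(f"pics/{n}0.png",c["image"]); print(n,c["orientation"],c["p"],c["intrinsics"]); pickle.dump(c,open(n+"0.pkl","wb"))
s=manip.state();print(s)
E
```

```text
pics
scene [-1.98524912  0.47497351 -0.3224954 ] [-0.07253224 -1.08000579  0.70045599] [[437.95754619   0.         277.17602431]
 [  0.         437.95754619 215.93456085]
 [  0.           0.           1.        ]]
top [-2.15206263  2.12621972 -0.13852081] [0.34675237 0.01321449 1.48936001] [[536.6218277    0.         268.4722972 ]
 [  0.         536.6218277  213.19815808]
 [  0.           0.           1.        ]]
{'clock': 0.1, 'joint_pos': array([-1.17887541e+00,  2.64682696e-01,  1.60522498e+00, -7.24737781e-06,
        1.27369564e+00, -3.68835810e-02]), 'joint_velocities': array([-9.25512498e-05, -1.21620061e-03, -9.58895904e-04,  8.83966713e-04,
       -8.77320205e-05, -1.18388070e-03]), 'tau': array([ 1.51069824e-03, -5.03620183e+01, -3.58071148e+01,  7.31749437e-02,
        2.33491778e-02, -7.73806482e-05]), 'tool_pos': array([ 0.28041717, -0.61329662,  0.23751594]), 'tcp_rot': array([-3.06772864e+00, -6.67998385e-01,  5.68078286e-04]), 'contact_force': array([ 0.05809151,  0.08591882, -0.86343041]), 'moment': array([-0.00796904,  0.01161722, -0.0183335 ]), 'grasp_force': 0.0, 'gripper_width': 0.08810507426573591}
```

View pics/scene0.png

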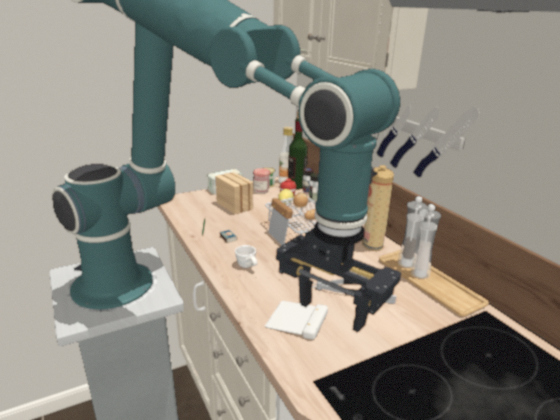

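View pics/top0.png

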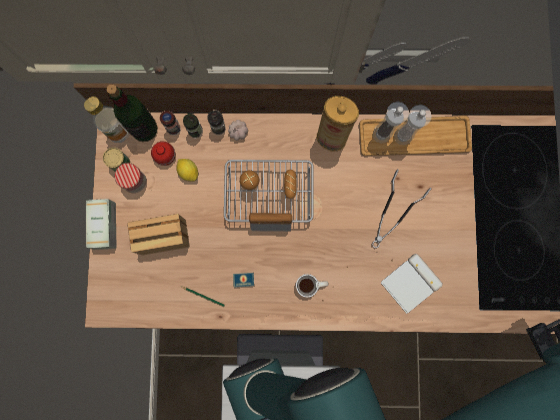

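The top view shows: scraper handle, brown, at (270,218), leaning on the rack; block (155,235); tongs with pivot (376,243) and tips (395,172)/(430,190); bun (249,180); roll (290,184). There are two scraper candidates. The brown-handled one at (270,218) stands on the rack front and fits. The white one lying at (410,283) is the look-alike, to be left alone. I'll confirm with a crop and measure.

```bash
python3 - <<'E'
from h import *
import pickle
c=pickle.load(open("top0.pkl","rb")); W=cloud(c); im=c["image"]
cr=im[150:260,110:330]; a=cv2.resize(cr,None,fx=3.6,fy=3.6,interpolation=cv2.INTER_CUBIC)
cv2.imwrite("pics/crop1.png",a)
hsv=cv2.cvtColor(im,cv2.COLOR_BGR2HSV)
def rep(n,m):
    P=W[m]; P=P[~np.isnan(P[:,0])]; 
    r=cv2.minAreaRect((P[:,:2]*1000).astype(np.float32)); print(n,len(P),"med",np.median(P,0).round(4),"rect",np.round(r[0],1),np.round(r[1],1),round(r[2],1),"zpct",np.percentile(P[:,2],[5,50,95]).round(3))
def box(u0,u1,v0,v1):
    m=np.zeros((420,560),bool); m[v0:v1,u0:u1]=1; return m
Z=W[...,2]
rep("handle",box(240,300,205,232)&(Z>.1))
rep("block",box(120,195,205,260)&(Z>.1))
rep("rack",box(215,322,150,238)&(Z>.06)&(Z<.085))
rep("bun",box(235,265,165,195)&(Z>.095))
rep("roll",box(278,305,165,205)&(Z>.09))
rep("table",box(330,370,250,270))
dk=box(365,440,165,255)&(hsv[...,2]<70)
n,l,s,ce=cv2.connectedComponentsWithStats(dk.astype(np.uint8))
for i in range(1,n):
    if s[i,4]>8: print("dark",s[i],ce[i].round(1),ray(c,*ce[i],.02).round(4))
for p in [(376,243),(395,172),(430,190)]: print(p,ray(c,*p,.02).round(4),W[p[1],p[0]])
E
```

```text
handle 462 med [0.5328 0.0316 0.1227] rect [533.4  31.7] [ 28.2 108.6] 0.8 zpct [0.11  0.123 0.129]
block 1470 med [0.4949 0.3294 0.111 ] rect [493.1 329.8] [ 80.7 136.7] 10.6 zpct [0.105 0.111 0.116]
rack 1550 med [0.6144 0.0365 0.0735] rect [611.5  37.4] [178.1 240.1] 0.5 zpct [0.067 0.074 0.079]
bun 296 med [0.6348 0.0879 0.1106] rect [637.4  88.7] [50.  47.9] 1.2 zpct [0.098 0.111 0.118]
roll 320 med [ 0.6267 -0.0196  0.1029] rect [628.5 -19.9] [75.9 31.9] 0.3 zpct [0.093 0.103 0.11 ]
table 796 med [ 4.363e-01 -1.878e-01 -1.000e-04] rect [ 437.1 -188.6] [ 53.5 109.4] 0.8 zpct [-0.005 -0.     0.005]
dark [382 191  12  26  62] [387.7 202.6] [ 0.5939 -0.2922  0.02  ]
dark [398 203  17  19  48] [406.1 211.4] [ 0.57   -0.3423  0.02  ]
(376, 243) [ 0.4815 -0.2581  0.02  ] [ 4.83414820e-01 -2.61895830e-01 -4.78231915e-04]
(395, 172) [ 0.6807 -0.3141  0.02  ] [ 0.6831932  -0.3164952   0.00911064]
(430, 190) [ 0.6307 -0.4097  0.02  ] [ 0.63378868 -0.41439278  0.00377308]
```

View pics/crop1.png

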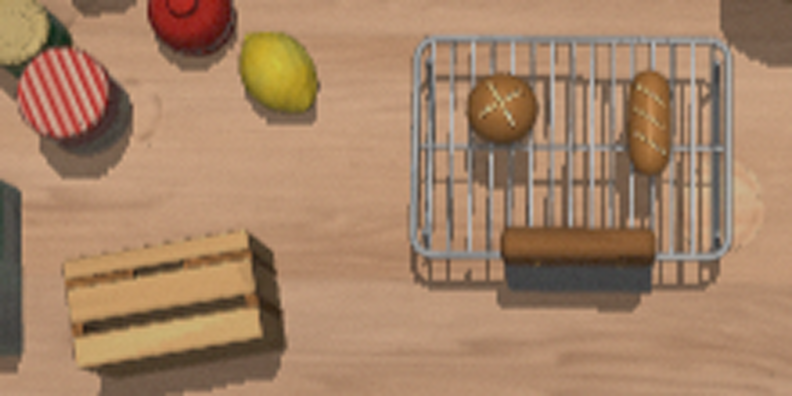

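The crop confirms it: the brown handle leaning on the rack is the scraper, at crop (578,245). The block's wide slot is the front one, crop (165,315), and the short slot is behind it, crop (160,270). Next come closer wrist looks at the block and the scraper.

```bash
python3 - <<'E'
from h import *
import pickle
s=manip.state()
def go(p,yaw):
    for y in (yaw,yaw+np.pi):
        j=inverse_kinematics(p,down(y)); print("ik",y,None if j is None else np.round(j,2))
go([.48,.31,.32],np.radians(10)); go([.50,.03,.32],0.); go([.55,.09,.1],np.pi/2);go([.57,-.31,.05],np.radians(60))
js=[inverse_kinematics([.50,.03,.34],down(y)) for y in (0,np.pi)]
y=[0,np.pi][int(np.argmin([abs(j[5]) if j is not None else 9 for j in js]))]
manip.move_pose([.48,.03,.34],down(y)); c=cam("wrist"); pickle.dump(c,open("w_scr.pkl","wb"))
print(c["T_tool_cam"]); cv2.imwrite("pics/w_scr.png",c["image"])
manip.move_pose([.46,.32,.34],down(y+np.radians(10))); c2=cam("wrist"); pickle.dump(c2,open("w_blk.pkl","wb"))
cv2.imwrite("pics/w_blk.png",c2["image"])
cv2.imwrite("pics/w2.png",np.hstack([cv2.resize(c["image"],(400,300)),cv2.resize(c2["image"],(400,300))]))
s=manip.state(); print(s["clock"],s["joint_pos"].round(2),y)
E
```

```text
ik 0.17453292519943295 [ 0.53  0.03  1.72 -0.    1.39  0.36]
ik 3.316125578789226 None
ik 0.0 [ 0.01 -0.11  1.86 -0.    1.4   0.01]
ik 3.141592653589793 None
ik 1.5707963267948966 [ 0.12  0.17  1.99 -0.    0.98 -1.45]
ik 4.71238898038469 [ 0.12  0.17  1.99 -0.    0.98  1.69]
ik 1.0471975511965976 [-0.54  0.39  1.82  0.    0.94 -1.58]
ik 4.1887902047863905 [-0.54  0.39  1.82 -0.    0.94  1.56]
[[ 1.13303893e-03 -9.64887299e-01 -2.62661791e-01  6.66771498e-02]
 [ 9.99999314e-01  1.17085096e-03  1.25596151e-05  8.99444922e-04]
 [ 2.95419197e-04 -2.62661625e-01  9.64887964e-01 -1.47288264e-01]
 [ 0.00000000e+00  0.00000000e+00  0.00000000e+00  1.00000000e+00]]
3.7417 [ 0.56 -0.    1.72 -0.    1.43  0.39] 0
```

View pics/w2.png

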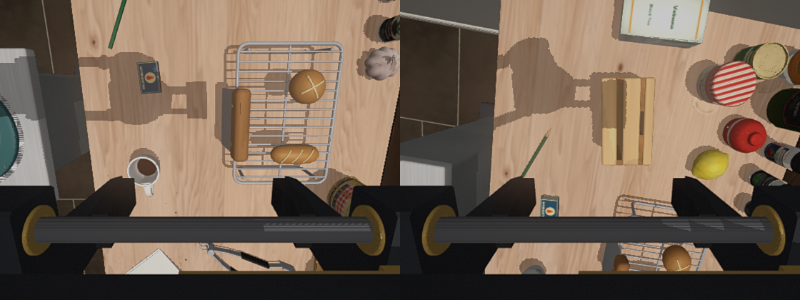

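```bash
python3 - <<'E'
from h import *
import pickle
c=pickle.load(open("w_scr.pkl","rb")); W=cloud(c)
m=np.zeros((420,560),bool); m[110:240,310:355]=1
P=W[m&(W[...,2]>.095)&(W[...,0]<.56)]
print("handle",len(P),np.median(P,0).round(4),P.min(0).round(4),P.max(0).round(4),cv2.minAreaRect((P[:,:2]*1000).astype(np.float32)))
a=np.radians(10); s=P[:,0]*np.sin(a)+P[:,2]*np.cos(a); q=P[:,0]*np.cos(a)-P[:,2]*np.sin(a)
top=s>np.percentile(s,97)-.006
print("q of top",np.percentile(q[top],[2,50,98]).round(4),"all q",np.percentile(q,[2,50,98]).round(4),"s",np.percentile(s,[2,50,90,98]).round(4))
r=cv2.minAreaRect((P[top][:,:2]*1000).astype(np.float32));print("top",r, "slope dx/dy",np.polyfit(P[top][:,1],P[top][:,0],1))
for x0 in np.arange(P[:,0].min(),P[:,0].max(),.004):
    k=abs(P[:,0]-x0)<.002; print(round(x0,4),k.sum(),P[k][:,2].mean().round(4)) if k.any() else 0
c=pickle.load(open("w_blk.pkl","rb")); W=cloud(c)
m=np.zeros((420,560),bool); m[95:240,270:370]=1
B=m&(abs(W[...,2]-.112)<.008); P=W[B]; r=cv2.minAreaRect((P[:,:2]*1000).astype(np.float32)); print("block",r,np.median(P,0))
hull=cv2.convexHull(np.argwhere(B)[:,::-1].astype(np.int32)); H=np.zeros((420,560),np.uint8); cv2.fillConvexPoly(H,hull,1)
H=cv2.erode(H,np.ones((7,7)))
low=(H>0)&((W[...,2]<.10)|np.isnan(W[...,2])|(c["image"].max(2)<120))
n,l,st,ce=cv2.connectedComponentsWithStats(low.astype(np.uint8))
for i in range(1,n):
    if st[i,4]<40: continue
    uv=np.argwhere(l==i)[:,::-1]; Q=np.array([ray(c,u,v,.112) for u,v in uv])
    print("slot",st[i],cv2.minAreaRect((Q[:,:2]*1000).astype(np.float32)))
im=c["image"][90:245,255:385]; cv2.imwrite("pics/slot.png",np.hstack([cv2.resize(im,None,fx=3,fy=3,interpolation=2),cv2.resize(cv2.cvtColor((low[90:245,255:385]*255).astype(np.uint8),cv2.COLOR_GRAY2BGR),None,fx=3,fy=3)]))
E
```

```text
handle 2617 [0.5351 0.0365 0.1254] [ 0.5236 -0.0235  0.1024] [0.5507 0.0878 0.1292] ((537.1898803710938, 32.16313934326172), (111.37234497070312, 27.036319732666016), 89.88502502441406)
q of top [0.4989 0.5082 0.5194] all q [0.4976 0.5049 0.5193] s [0.1953 0.217  0.2187 0.2195]
top ((538.7684936523438, 32.601783752441406), (110.49424743652344, 22.725051879882812), 89.76290130615234) slope dx/dy [4.67364370e-04 5.38436623e-01]
0.5236 246 0.1089
0.5276 505 0.1207
0.5316 407 0.1261
0.5356 388 0.1269
0.5396 375 0.1263
0.5436 369 0.1256
0.5476 310 0.1237
block ((496.6188049316406, 331.1949462890625), (79.97734832763672, 135.5651092529297), 9.965426445007324) [0.4982502  0.33694895 0.11309602]
slot [ 302  112   12  112 1038] ((484.49993896484375, 332.7227783203125), (11.656563758850098, 122.40604400634766), 11.414010047912598)
slot [335 156   7  33 191] ((517.5880126953125, 335.9312744140625), (6.475018501281738, 35.441490173339844), 9.640501022338867)
```

View pics/slot.png

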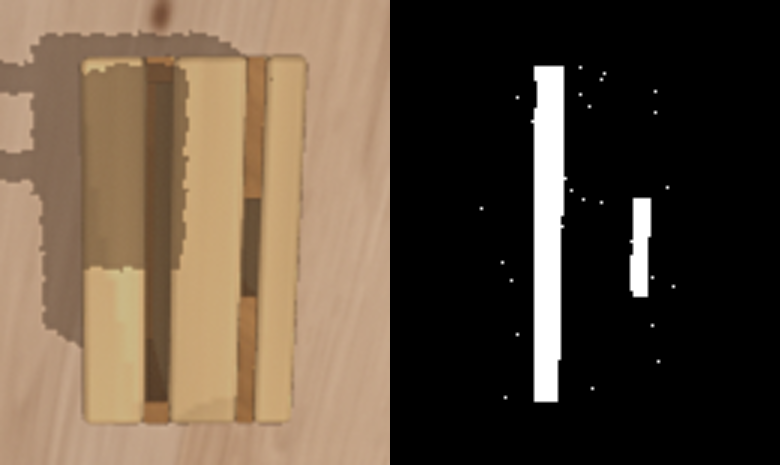

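The block is at about (0.4966, 0.3312) with a yaw of about 10.2°. The wide slot's end at the top of the picture is hidden by a shadowed end piece, so I take the slot as centred in y, which gives (0.4846, 0.3291). The handle centre is (0.5367, 0.0325, 0.1095), leaning 10°. I'll grasp it in that tilt.

```bash
cat > a.py <<'E'
from h import *
T=R.from_euler('y',10,degrees=True); rt=(T*R.from_rotvec(down(0))).as_rotvec()
up=T.apply([0,0,1]); hc=np.array([.5367,.0325,.1095]); g=hc-.011*up
manip.set_gripper(.054,25)
manip.move_pose(g+.09*up,rt); manip.move_linear(g,.12)
s=manip.state(); print(s["clock"],(s["tool_pos"]-g).round(4),s["contact_force"].round(1))
manip.set_gripper(0.0,30); s=manip.state(); print(s["gripper_width"],s["grasp_force"],s["contact_force"].round(1))
manip.move_linear(g+[0,0,.15],.15)
yaw=np.radians(10.2); slot=np.array([.4846,.3291])
manip.move_pose([*slot,.245],down(yaw)); manip.dwell(.3)
s=manip.state(); print(s["clock"],s["gripper_width"],s["tool_pos"].round(4),s["contact_force"].round(1),s["moment"].round(2))
c=cam("wrist"); t=cam("top"); sc=cam("scene")
cv2.imwrite("pics/ins.png",np.hstack([cv2.resize(c["image"],(400,300)),cv2.resize(t["image"][180:285,90:230],(400,300))]))
E
python3 a.py
```

```text
6.5833 [0.0008 0.0002 0.0007] [-1.   0.  -0.2]
0.02337172331473864 29.96789104259733 [ 0.8 -0.3  3.6]
9.75 0.023220945607648515 [0.4852 0.3282 0.245 ] [ 0.   0.1 -1.1] [-0.02 -0.08 -0.  ]
```

View pics/ins.png

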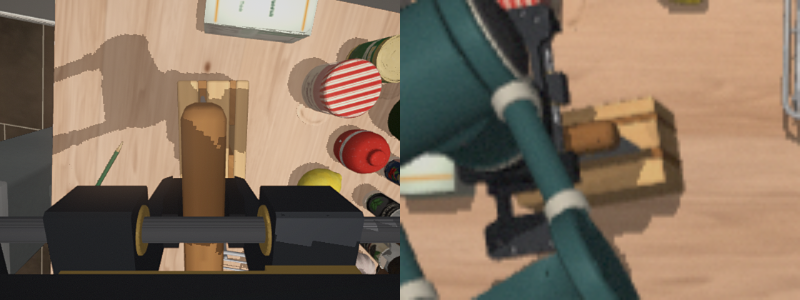

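The handle sits squarely in the grip at wrist-picture (205,150) and lines up over the block. I'll lower it while watching the force.

```bash
cat > b.py <<'E'
from h import *
s0=manip.state(); f0=s0["contact_force"]; slot=np.array([.4842,.3296])
for z in [.214,.209,.203,.195,.185,.17,.15,.135,.124,.121,.119,.117]:
    manip.move_linear([*slot,z],.06 if z<.213 and z>.124 else .04 if z<=.124 else .1)
    s=manip.state(); f=s["contact_force"]-f0
    print(z,s["tool_pos"].round(4),f.round(1),(s["moment"]-s0["moment"]).round(2))
    if abs(f[2])>10 or np.linalg.norm(f[:2])>12: print("stop"); break
print(s["clock"],s["gripper_width"])
E
python3 b.py
```

```text
0.214 [0.4837 0.3294 0.2132] [1.  0.1 0.8] [-0.04  0.04 -0.07]
0.209 [0.4843 0.3297 0.2091] [0.8 0.2 0. ] [-0.05 -0.01  0.01]
0.203 [0.4839 0.3294 0.2025] [ 0.4 -0.3  1.1] [-0.04  0.01 -0.01]
0.195 [0.4837 0.3293 0.1942] [ 1.2 -0.5 -0.1] [-0.04  0.07 -0.05]
0.185 [0.4837 0.3293 0.1841] [ 0.6 -0.6  0.3] [-0.04  0.03 -0.06]
0.17 [0.4837 0.3293 0.1691] [0.7 0.4 1. ] [-0.    0.   -0.02]
0.15 [0.4838 0.3294 0.1493] [0.3 0.6 1.3] [-0.05  0.05  0.03]
0.135 [0.4837 0.3293 0.1342] [ 0.3 -0.1  1.1] [-0.06  0.02 -0.02]
0.124 [0.4839 0.3294 0.1235] [ 1.5 -0.   0.6] [ 0.01 -0.02  0.01]
0.121 [0.4841 0.3296 0.1209] [1.3 0.  0.6] [-0.1   0.05 -0.06]
0.119 [0.4841 0.3296 0.1189] [ 1.2 -1.1  0.1] [-0.05  0.1  -0.04]
0.117 [0.4845 0.3299 0.1176] [-0.5 -0.5  4.3] [-0.05  0.21 -0.03]
13.9167 0.02378174117626725
```

```bash
cat > c.py <<'E'
from h import *
import pickle
manip.move_linear([.4845,.3299,.1162],.04); print(manip.state()["contact_force"].round(1))
manip.set_gripper(.05); s=manip.state(); manip.move_linear([.4845,.3299,.25],.2)
c=cam("wrist"); W=cloud(c); cv2.imwrite("pics/home.png",c["image"])
P=W[(abs(W[...,0]-.484)<.03)&(abs(W[...,1]-.33)<.08)&(W[...,2]>.12)]; print("handle",len(P),np.median(P,0).round(4),np.percentile(P[:,2],[50,90,98]).round(4))
manip.set_gripper(.085)
manip.move_pose([.48,-.255,.33],down(np.radians(-120))); c=cam("wrist"); pickle.dump(c,open("w_tg.pkl","wb"))
W=cloud(c); im=c["image"]; hsv=cv2.cvtColor(im,cv2.COLOR_BGR2HSV)
cv2.imwrite("pics/tg.png",np.hstack([cv2.resize(cv2.imread("pics/home.png"),(400,300)),cv2.resize(im,(400,300))])); print(manip.state()["clock"])
dk=(im.max(2)<60)&(abs(W[...,2])<.04)
n,l,st,ce=cv2.connectedComponentsWithStats(dk.astype(np.uint8))
for i in range(1,n):
    if st[i,4]<60: continue
    uv=np.argwhere(l==i)[:,::-1]; Q=np.array([ray(c,u,v,.023) for u,v in uv])
    print("dark",st[i],cv2.minAreaRect((Q[:,:2]*1000).astype(np.float32)))
E
python3 c.py
```

```text
[-2.8 -1.8  8.1]
handle 36652 [0.487  0.3522 0.3322] [0.3322 0.3526 0.3541]
18.425
dark [ 56   0  56  32 379] ((751.622314453125, -138.47164916992188), (72.04191589355469, 20.933963775634766), 81.74564361572266)
dark [  454     0   106   174 12038] ((435.5979919433594, -579.92626953125), (237.60983276367188, 107.09625244140625), 0.0920426994562149)
dark [201 292  23  11 185] ((369.70550537109375, -67.35952758789062), (32.30535125732422, 16.39107322692871), 60.142860412597656)
```

View pics/tg.png

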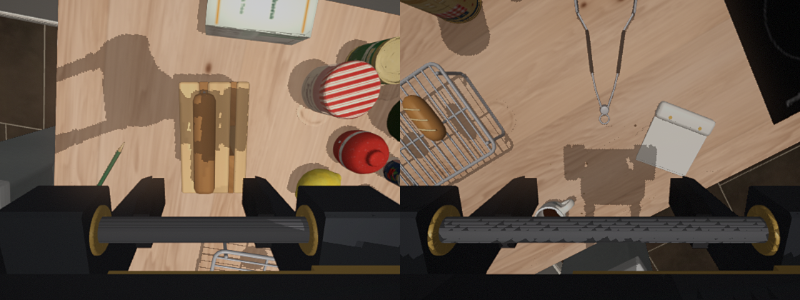

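Left: the scraper is home, with the handle on the block at (205,140). Right: tongs pivot at (604,108), sleeves at (588,52) and (620,52). Now I'll measure the sleeves.

```bash
python3 - <<'E'
from h import *
import pickle
c=pickle.load(open("w_tg.pkl","rb")); W=cloud(c); im=c["image"]
w=np.zeros((420,560),bool); w[20:125,235:335]=1
dk=w&(im.max(2)<85)
n,l,st,ce=cv2.connectedComponentsWithStats(dk.astype(np.uint8)); C=[]
for i in range(1,n):
    if st[i,4]<60: continue
    uv=np.argwhere(l==i)[:,::-1]; Q=np.array([ray(c,u,v,.019) for u,v in uv])
    r=cv2.minAreaRect((Q[:,:2]*1000).astype(np.float32)); print("dark",st[i],r,np.nanmedian(W[l==i][:,2])); C.append(np.array(r[0]))
b=im[135:170,270:302]; print("pivot",ray(c,286,153,.015).round(4))
m=(C[0]+C[1])/2; d=C[0]-C[1]; print("mid",m,"perp yaw",np.degrees(np.arctan2(d[1],d[0])), "sep",np.linalg.norm(d))
pv=ray(c,286,153,.015)[:2]*1000; print("dir from pivot",np.degrees(np.arctan2(*(m-pv)[::-1])),np.linalg.norm(m-pv))
t=cam("top"); W=cloud(t); P=W[205:262,120:195].reshape(-1,3); P=P[P[:,2]>.125]; print("home",len(P),np.median(P,0),cv2.minAreaRect((P[:,:2]*1000).astype(np.float32)))
E
```

```text
dark [260  42  11  60 246] ((597.2197265625, -293.41473388671875), (5.2657670974731445, 69.52021789550781), 66.2457046508789) 0.023870237781311754
dark [303  42  13  61 240] ((569.789794921875, -340.41241455078125), (5.388467788696289, 70.43865966796875), 52.73771667480469) 0.023825842799205244
pivot [ 0.4971 -0.2662  0.015 ]
mid [ 583.50476074 -316.91357422] perp yaw 59.73026814777491 sep 54.41675419951611
dir from pivot -30.393598530217467 100.19844799174672
home 430 [0.48104186 0.32619575 0.1418697 ] ((481.6830139160156, 327.2523498535156), (25.032920837402344, 111.69892120361328), 10.919636726379395)
```

```bash
cat > d.py <<'E'
from h import *
import pickle
c=pickle.load(open("w_scr.pkl","rb")); W=cloud(c)
m=np.zeros((420,560),bool); m[90:150,400:460]=1
P=W[m&(W[...,2]>.088)]; print("bun",cv2.minEnclosingCircle((P[:,:2]*1000).astype(np.float32)),np.median(P,0).round(4),P[:,2].max())
rot=down(np.radians(-120.3)); g=np.array([.5835,-.3169])
manip.move_pose([*g,.10],rot); manip.move_linear([*g,.004],.1)
s=manip.state(); print(s["tool_pos"].round(4),s["contact_force"].round(1))
manip.set_gripper(.051,25); s=manip.state(); print(s["gripper_width"],s["grasp_force"],s["tool_pos"].round(4))
manip.move_linear([*g,.22],.15); s=manip.state(); print(s["clock"],s["gripper_width"],s["grasp_force"],s["contact_force"].round(1),s["moment"].round(2))
manip.move_pose([.550,.089,.20],down(np.radians(-90))); manip.dwell(.2)
c=cam("wrist"); pickle.dump(c,open("w_bun.pkl","wb")); t=cam("top"); s=manip.state(); print(s["clock"],s["gripper_width"],s["grasp_force"],s["tool_pos"])
cv2.imwrite("pics/bun.png",np.hstack([cv2.resize(c["image"],(400,300)),cv2.resize(t["image"][130:250,200:360],(400,300))]))
E
python3 d.py
```

```text
bun ((640.4749145507812, 89.96217346191406), 26.17990493774414) [0.6342 0.0908 0.1121] 0.12091838957559503
[ 0.5842 -0.3173  0.0048] [-0.6 -0.3  0.8]
0.050929553380647724 5.356652525647405 [ 0.5841 -0.3172  0.0046]
22.85 0.05117586444596207 4.498462906810801 [-0.7  0.1 -1.2] [ 0.09 -0.02 -0.01]
24.6583 0.051228815911963974 4.498450747396419 [0.55027989 0.08828105 0.19998629]
```

View pics/bun.png

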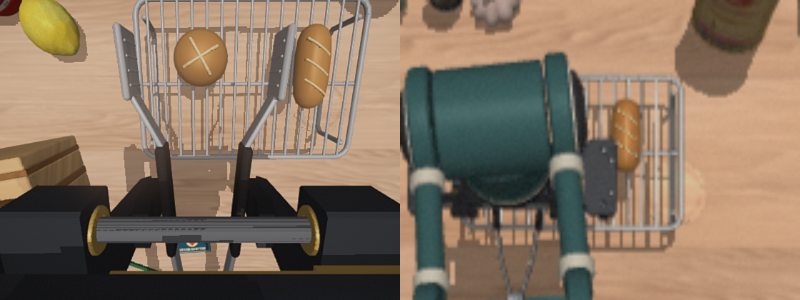

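The paddles straddle the bun in the wrist picture: paddles at (128,60) and (285,60), bun at (201,56), roll clear at (310,65). I'll measure the paddles against the bun by depth.

```bash
python3 - <<'E'
from h import *
import pickle
c=pickle.load(open("w_bun.pkl","rb")); W=cloud(c)
Z=W[...,2]; v,u=np.mgrid[:420,:560]
m=(Z>.16)&(v<145)
for n,k in(("L",m&(u<280)),("R",m&(u>=280))):
    P=W[k]; print(n,len(P),np.percentile(P,[1,50,99],axis=0).round(4).tolist())
    for lo,hi in((.58,.60),(.61,.63),(.63,.65)):
        q=P[(P[:,0]>lo)&(P[:,0]<hi)]; print(lo,len(q),np.percentile(q,[3,50,97],axis=0).round(4)[:,1:].tolist() if len(q) else 0)
b=(Z>.09)&(Z<.13)&(v<130)&(u>235)&(u<330); P=W[b]; print("bun",cv2.minEnclosingCircle((P[:,:2]*1000).astype(np.float32)),P[:,2].max())
E
```

```text
L 2909 [[0.6086, 0.1221, 0.1995], [0.628, 0.1255, 0.2188], [0.6449, 0.1292, 0.224]]
0.58 0 0
0.61 1514 [[0.1235, 0.2007], [0.125, 0.2192], [0.1281, 0.2235]]
0.63 1294 [[0.1247, 0.2011], [0.126, 0.2196], [0.129, 0.2236]]
R 2910 [[0.6085, 0.0448, 0.1996], [0.6278, 0.0486, 0.2188], [0.6445, 0.052, 0.2241]]
0.58 0 0
0.61 1537 [[0.0461, 0.2006], [0.0492, 0.2191], [0.0506, 0.2237]]
0.63 1270 [[0.045, 0.2006], [0.048, 0.2195], [0.0494, 0.2238]]
bun ((641.0928344726562, 90.19380187988281), 26.17740249633789) 0.12120119525758355
```

```bash
cat > e.py <<'E'
from h import *
import pickle
manip.move_linear([.5643,.092,.14],.12); manip.move_linear([.5643,.092,.0878],.08)
s=manip.state(); print(s["tool_pos"].round(4),s["contact_force"].round(1))
for w in (.045,.040,.037,.030):
    manip.set_gripper(w,25); s=manip.state(); print(w,s["gripper_width"],s["grasp_force"],s["contact_force"].round(1))
manip.dwell(.3); manip.move_linear([.5643,.092,.11],.05)
manip.move_linear([.5643,.092,.1885],.1); manip.dwell(.5)
c=cam("wrist"); t=cam("scene"); s=manip.state(); print(s["clock"],s["gripper_width"],s["grasp_force"],s["contact_force"].round(1),s["tool_pos"].round(4))
W=cloud(c); Z=W[...,2]; v,u=np.mgrid[:420,:560]
P=W[(Z>.17)&(v<140)&(u>240)&(u<325)]; print("bun",len(P),np.percentile(P,[2,50,98],axis=0).round(4).tolist())
cv2.imwrite("pics/lift.png",np.hstack([cv2.resize(c["image"],(400,300)),cv2.resize(t["image"][150:300,170:370],(400,300))]))
E
python3 e.py
```

```text
[0.5645 0.092  0.0878] [ 0.1 -0.6 -1.1]
0.045 0.04489087262105437 4.97050228703074 [-0.2 -0.6  0.2]
0.04 0.03988790429864497 5.396499649796169 [ 0.7 -0.4 -0.8]
0.037 0.0373082610458739 6.206989920465276 [-0.4 -0.4 -0.3]
0.03 0.03573852152817872 24.99980840482749 [-0.1 -0.1 -0.3]
29.6167 0.03581824808194229 24.999764581443742 [-0.4 -0.  -1.7] [0.5643 0.092  0.1885]
bun 10161 [[0.6252, 0.0788, 0.2047], [0.6439, 0.092, 0.2166], [0.6642, 0.1056, 0.2198]]
```

View pics/lift.png

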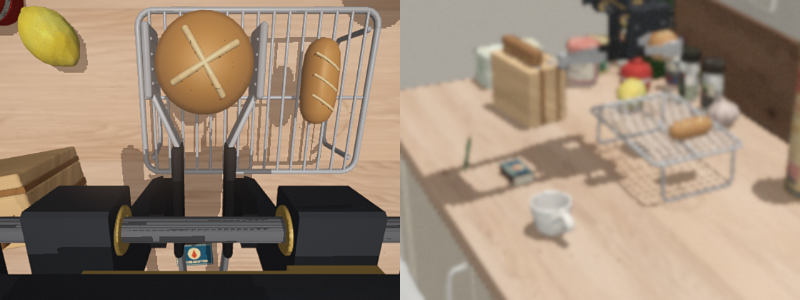

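The bun is held between the paddles at (204,62), its top at z ≈ 0.22, about 10 cm above where it stood. The roll is still on the rack at (320,80) and the scraper is home in the block at (525,50) in the scene crop.

```bash
python3 -c "
from h import *
print(order.close_job())"
```

```text
the job is handed in; nothing more can be done
None
```

The job is handed in: the scraper is home in the block's wide slot and released, and the tongs are holding the bun steady about 10 cm above the rack, with the finger roll still on it, at about 30 s of the 64 s allowed.

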